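# Draw the shrimp tube from the breeder box and hold it slanted for the tank

## Robot

A 7-joint arm with a two-finger parallel gripper is mounted at the origin on the work surface. World frame = base frame: x ahead of the robot, y to its left, z up, the work surface at z = 0. Lengths are in m, angles in rad, forces in N, time in s.
With the tool pointing down it reaches from about 0.4 to 0.875 m from the base axis. Payload 6.5 kg.
Tool frame: the origin (TCP) lies midway between the tips of the shut fingers; the grasp point (between the pads) lies 19 mm behind it; z points along the fingers, y is the line along which they close (so a half turn about z gives the same grasp; the last joint's range is limited). The gripper opens to 88 mm and grips with 3 to 60 N. Pads are 18 mm wide; open, the fingers measure 123 mm over their backs; the gripper's body (75 mm by 187 mm) begins 45 mm behind the grasp point.
Start: joints at [-1.385, 0.536, -0.004, 1.538, 0.003, 1.067, -0.071], TCP at [0.162, 0.629, 0.207] pointing down, gripper open.
Joint ranges: [-2.7, 2.7], [-0.37, 2.16], [-1.27, 1.26], [0.24, 2.4], [-1.31, 4.45], [0.19, 1.91], [-2.76, 2.76]. Speed limits (rad/s): [2.39, 2.39, 3.14, 3.14, 3.14, 3.14, 3.14].

## Interface

Orientations are given as a 3x3 rotation matrix whose columns are the frame's x, y, z axes.
In Python, from rig import manip gives the robot as it stands. The module is installed in compiled form; this text tells all that it offers.
- The arm moves only by the shell command python3 -m jog 'ROWS' [OPENING] [FORCE]. ROWS is JSON, a list of rows, each a list of 2 entries, a list of its own where there are three numbers: the shift along the tool's x, y, z in cm, then the turn, a rotation vector about the tool's x, y, z in rad. In form: [[[x, y, z], [wx, wy, wz]], ...]. A call has 1 to 10 rows; each row shifts and turns the commanded pose from where the row before left it, along the tool's axes as they then stand; what a row does not reach is not made up. A row lasts 1/10 s, in which the tool goes at most 50 mm and 8.59 degrees, less where a joint would pass 70% of its speed; a pose out of reach is approached as far as the arm can. A call is refused whole if a number of a shift passes 5 or a number of a turn 0.15, either way. A call with a gripper value outside its range is refused whole. OPENING is the closure, from -1 (fully open) to 1 (shut), set as the call begins (- or left out, the last holds). The fingers move at their own pace and stop on an object; FORCE is the grip in N (left out, the last holds). Time passes only in rows, so rows that do not move let the fingers close. It gives the time, the measured TCP pose, the force, the opening and the grip force at its end, in the units of the state.
- manip.state(): the state, without advancing time (a new reading comes with each control period).
- manip.capture(name): name is "side" or "top" or "wrist"; returns the picture (420x560x3 uint8, blue, green, red); there is no depth.
- manip.camera_info(name): a dict with "mtx" (3x3 intrinsics, pixels), "pose" (4x4, takes a point from camera to world coordinates). Camera axes: x right, y down, z forward; pixel columns grow to the right and rows downward; lengths in m; the calibration is good to about 2 mm. A picture is of the moment at which its call begins: read the wrist's pose just before it. camera_info takes no time and is no camera call; for the wrist camera it gives the pose at the moment of the call.
- manip.close_job(): hands the job in; it is judged then, once.
The state is a dict: "t": time; "qpos": joint angles; "joint_velocities": joint speeds; "tau": joint torques, N m; "position": TCP position; "eef_rot": TCP orientation; "ft_force": force on the tool from outside, world axes, zero at the start; "moment": the same for the moment, N m; "opening": opening from 0.0 (shut) to 1.0 (fully open); "gripper_force": force on a finger pad.
Only numpy, scipy, OpenCV 4.12 (cv2) and the standard library are available. Lean on these libraries where they do the work, as an engineer would, in place of code of your own. Each camera call takes 0.05 s, during which the arm holds its last target. There are 200 camera calls.

## Task

Fold both blue flaps of the breeder box back to upright or beyond so that they stay open, then draw the white ceramic shrimp tube up out of its collar, leaving the brown one standing in its place. Tip the white tube to a slant of about 45 degrees, half-way between upright and lying, its open mouth still the higher end, as for lowering it into the tank without trapped air. Finish holding it like that in the gripper, still and wholly above the box rim, touching nothing else; do not let go, and leave the other things on the shelf where they are.

Things in the scene. Friction and masses are not known exactly. Their poses are not given: they have to be found in the camera images.
- breeder_box: clear acrylic breeder box with white rim, fixed to the shelf: 160 x 160 mm outside, walls and floor 5 mm thick, rim 115 mm above the shelf. Origin at the centre of its underside, z up. Two grey collars (48 mm outside, 42 mm bore, 30 mm tall from the inner floor) stand on the inner floor at x = -35 and x = +35 mm, y = 0; one tube stands in each. A flap is hinged along each of the rims at y = +78 (left) and y = -78 mm (right), both hinge lines parallel to the box's x
- flap_left (a joint): angle of the blue left flap (box +y side): 0 flat across the box at rim height, 1.57 upright, stops at 2.4 folded outwards. 150 mm along the hinge, 58 mm from hinge to free edge, 4 mm thick; stiff hinge (0.03 N m), stays where it is left. Starts raised to 0.6 to 1.1, so a slot of about 60 mm or more is open between the two free edges, above the tubes
- flap_right (a joint): angle of the blue right flap (box -y side), same as the left one, mirrored. From the slot, closed fingers can take a flap's free edge up and outwards along its arc about the hinge; a merely level push on a low flap can jam by friction
- flap_left_edge (a point): middle of the left flap's free edge
- flap_right_edge (a point): middle of the right flap's free edge
- white_tube: white glazed ceramic shrimp tube, 34 mm outside diameter, 110 mm long, wall 4 mm, about 150 g, closed at the foot and open at the top. Origin at the centre of its foot, z along its axis towards the open mouth. It stands in either of the two collars, foot on the inner floor, mouth level with the rim of the box (115 mm above the shelf)
- brown_tube: terracotta-brown tube of the same shape and size, standing in the other collar; stays there
- siphon_bell: black gravel siphon bell standing mouth down, 52 mm across, 150 mm tall, loose bystander; origin at the centre of its underside
- suction_clip: red suction-cup clip, 40 mm across, 33 mm tall, loose bystander; origin at the centre of its underside
- tongs: stainless tongs lying flat, about 225 mm long, 44 mm wide, 8 mm thick, length along its x, loose bystander; origin at the centre of its underside
- food_jar: amber food jar with green lid, 60 mm across, 70 mm tall, loose bystander; origin at the centre of its underside
- conditioner: white water conditioner bottle, 56 mm across, 150 mm tall, loose bystander; origin at the centre of its underside

How it is judged:
On the way, in this order (a step that is already met when the one before it is completed fails the run):
1. both flaps folded back to upright or beyond (value of joint each of flap_left, flap_right above 1.4 rad), for 0.2 s.
2. white tube drawn out of its collar in the fingers, flaps open (all of step 1 and height (world z) of white_tube above 0.07 m and contact force between white_tube and the fingers above 0.5 N), for 0.1 s.
At the end, for the whole second after the job is handed in: Both flaps at 1.4 rad or more; white tube held in the fingers, still, foot centre over 123 mm above the shelf (clear of the 115 mm rim), axis 30 to 60 degrees from upright, mouth higher, touching nothing but the gripper; brown tube upright in its collar, moved under 20 mm (all of step 1 and height (world z) of white_tube above 0.123 m and angle between white_tube's own z axis and vertical between 0.52 and 1.05 rad and contact force between white_tube and the fingers above 0.5 N and contact force between white_tube and breeder_box below 0.05 N and contact force between white_tube and brown_tube below 0.05 N and contact force between white_tube and siphon_bell below 0.05 N and contact force between white_tube and suction_clip below 0.05 N and contact force between white_tube and tongs below 0.05 N and contact force between white_tube and food_jar below 0.05 N and contact force between white_tube and conditioner below 0.05 N and linear speed of white_tube below 0.03 m/s and angular speed of white_tube below 0.2 rad/s and z of brown_tube in the frame of breeder_box below 0.02 m and angle between brown_tube's own z axis and vertical below 0.2 rad and distance of brown_tube from where it was at the start of the episode below 0.02 m); the arm keeps its last pose, push and grip.
It fails at once if a bystander was moved by more than 30 mm (distance of any of siphon_bell, suction_clip, tongs, food_jar, conditioner from where it was at the start of the episode above 0.03 m).
It fails at once if the brown tube was pulled up or tipped (z of brown_tube in the frame of breeder_box above 0.03 m or angle between brown_tube's own z axis and vertical above 0.35 rad).
It also fails if it takes over 45 s, if anything falls off the work surface, if the arm or the gripper's body presses on something with over 40 N, if the wrist force passes 120 N, or if a joint passes its speed limit or range.

## Working session

There is one attempt and no reset: what is moved stays moved. The work goes in short steps, Python scripts to look and compute and a shell command to move; the robot and the scene stay as the last step left them, time stands still between calls to the robot, and variables do not carry over. Pictures are saved under pics/ and viewed, at most 10 in all, crops included, and the job is handed in when it is done.

```bash
mkdir -p pics; python3 - <<'E'
from rig import manip
import cv2,numpy as np
np.set_printoptions(precision=4,suppress=True)
for n in("top","side"):
    cv2.imwrite(f"pics/{n}1.png",manip.capture(n)); c=manip.camera_info(n); print(n,np.array(c["mtx"]),np.array(c["pose"]))
s=manip.state(); print(s["t"],s["position"],s["eef_rot"])
E
```

```text
top [[527.8075   0.     292.8138]
 [  0.     527.8075 210.274 ]
 [  0.       0.       1.    ]] [[-0.029  -0.9979  0.0571  0.447 ]
 [-0.9996  0.0286 -0.0077  0.0081]
 [ 0.006  -0.0573 -0.9983  1.5268]
 [ 0.      0.      0.      1.    ]]
side [[467.4023   0.     276.2092]
 [  0.     467.4023 206.7062]
 [  0.       0.       1.    ]] [[-0.9913 -0.068   0.1128  0.375 ]
 [-0.1307  0.6118 -0.7801  0.9226]
 [-0.016  -0.7881 -0.6154  0.8444]
 [ 0.      0.      0.      1.    ]]
0.1 [0.1618 0.6289 0.2065] [[-0.9685  0.2491 -0.0003]
 [ 0.2491  0.9685 -0.0016]
 [-0.0001 -0.0016 -1.    ]]
```

View pics/top1.png

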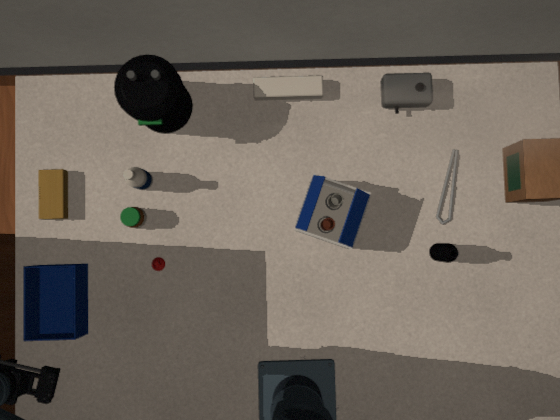

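View pics/side1.png

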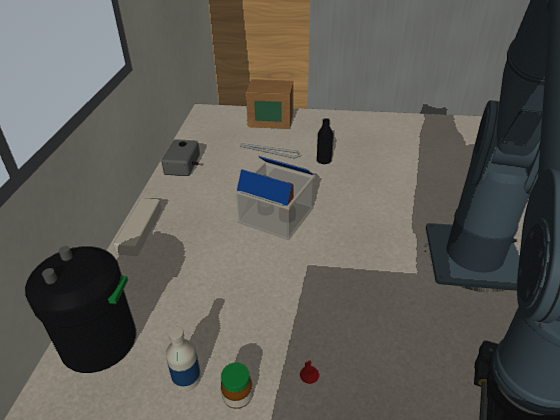

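Top view: the box is at about (333,212), with the white mouth at (334,201), the brown at (326,225), and the blue flaps left and right. The bystanders are well away from the box. Next I'll enlarge the box in both views.

```bash
python3 - <<'E'
import cv2,numpy as np
a=cv2.imread("pics/top1.png")[165:260,283:383];b=cv2.imread("pics/side1.png")[145:245,225:325]
f=lambda i:cv2.resize(i,None,fx=4,fy=4,interpolation=cv2.INTER_CUBIC)
a=f(a);b=f(b);o=np.zeros((400,800,3),np.uint8);o[:380,:400]=a;o[:,400:]=b
cv2.imwrite("pics/crop1.png",o)
E
```

```text
(no output)
```

View pics/crop1.png

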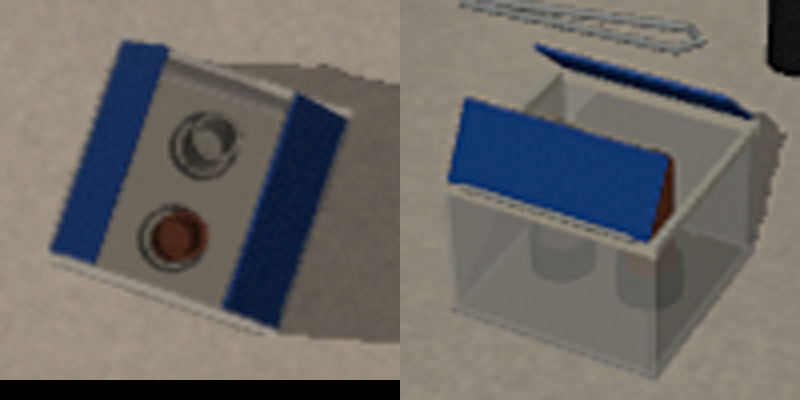

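The crop shows the left flap steep, the right flap lower, white at the far collar (crop ~211,140) and brown at the near one (~180,237). Next I'll fit the box pose and flap angles from both views.

```bash
cat > h.py <<'E'
import numpy as np,cv2
from rig import manip
np.set_printoptions(precision=4,suppress=True)
def proj(info,P):
    K=np.array(info["mtx"]);T=np.linalg.inv(np.array(info["pose"]));q=np.atleast_2d(P)@T[:3,:3].T+T[:3,3]
    q=q@K.T;return q[:,:2]/q[:,2:]
def ray(info,uv):
    K=np.array(info["mtx"]);T=np.array(info["pose"]);d=T[:3,:3]@np.linalg.inv(K)@[*uv,1];return T[:3,3],d
def atz(info,uv,z):
    o,d=ray(info,uv);return o+d*(z-o[2])/d[2]
E
python3 - <<'E'
from h import *
from scipy.optimize import least_squares
T,S=manip.camera_info("top"),manip.camera_info("side")
def model(p):
    x,y,z,w,a,b=p;c,s=np.cos(w),np.sin(w);R=np.array([[c,-s,0],[s,c,0],[0,0,1]])
    L=lambda X,t:[X,.078-.058*np.cos(t),.115+.058*np.sin(t)]
    M=lambda X,t:[X,-.078+.058*np.cos(t),.115+.058*np.sin(t)]
    top=[[.075,.078,.115],L(.075,a),[-.075,.078,.115],L(-.075,a),M(.075,b),[.075,-.078,.115],M(-.075,b),[-.075,-.078,.115],[.035,0,.115],[-.035,0,.115]]
    side=[L(.075,a),L(-.075,a),[.075,.078,.115],[-.075,.078,.115],[.08,.08,0],[-.08,.08,0],[-.08,-.08,0],M(.075,b)]
    f=lambda q:np.array(q)@R.T+[x,y,z]
    return np.vstack([proj(T,f(top)),proj(S,f(side))])
t=np.array([[122,40],[168,47],[52,250],[97,263],[297,93],[350,117],[225,308],[277,328],[211,140],[180,237]])/4+[283,165]
s=(np.array([[468,100],[672,155],[450,185],[652,242],[455,310],[655,377],[752,250],[537,46]])-[400,0])/4+[225,145]
o=np.vstack([t,s])
r=least_squares(lambda p:(model(p)-o).ravel(),[.46,-.08,0,-.32,.9,.7],loss="soft_l1")
print(r.x);print((model(r.x)-o))
for n,uv in(("white",t[8]),("brown",t[9])):print(n,atz(T,uv,.115))
c,sn=np.cos(r.x[3]),np.sin(r.x[3]);print(r.x[:2]+.035*np.array([c,sn]))
E
```

```text
[ 0.5227 -0.1099 -0.0013 -0.3561  1.0641  0.8214]
[[ 0.6293  0.4192]
 [ 0.3075 -0.2666]
 [ 0.2521  0.688 ]
 [-0.4198  0.4846]
 [-0.0692 -0.5406]
 [-1.3996 -0.2513]
 [-0.2541  0.2452]
 [-0.7233 -0.0473]
 [ 1.1394 -1.2627]
 [ 0.6175 -0.8442]
 [ 0.0585 -0.8339]
 [ 0.0109  0.1004]
 [ 0.2422 -0.9362]
 [-0.0136  0.3605]
 [-0.1734  0.7541]
 [ 0.5827  1.2807]
 [ 0.8691  0.2338]
 [-0.5427 -0.5392]]
white [ 0.5521 -0.1188  0.115 ]
brown [ 0.4877 -0.0958  0.115 ]
[ 0.5555 -0.1221]
```

```bash
python3 -m jog '[[[-2.9,-3.4,-0.4],[0,0,0]],[[-2.9,-3.4,-0.4],[0,0,0]],[[-2.9,-3.4,-0.4],[0,0,0]],[[-2.9,-3.4,-0.4],[0,0,0]],[[-2.9,-3.4,-0.4],[0,0,0]],[[-2.9,-3.4,-0.4],[0,0,0]],[[-2.9,-3.4,-0.4],[0,0,0]],[[-2.9,-3.4,0],[0,0,0]],[[-2.9,-3.4,0],[0,0,0]],[[-2.9,-3.4,0],[0,0,0]]]' 1
```

```text
t: 1.1
position: [0.3584, 0.2261, 0.2353]
eef_rot: [[-0.969, 0.249, -0.0], [0.249, 0.969, 0.0], [0.0, 0.0, -1.0]]
ft_force: [1.0, -0.9, 0.2]
opening: 0.117
gripper_force: 0.0
```

```bash
python3 -m jog '[[[-2.9,-3.4,0],[0,0,0]],[[-2.9,-3.4,0],[0,0,0]],[[-2.9,-3.4,0],[0,0,0]],[[-2.9,-3.4,0],[0,0,0]],[[-2.9,-3.4,0],[0,0,0]],[[-2.9,-3.4,0],[0,0,0]],[[-2.9,-3.4,0],[0,0,0]],[[-2,-2.5,0],[0,0,0.05]],[[0,0,0],[0,0,0.05]],[[0,0,0],[0,0,0]]]'
cat > w.py <<'E'
from h import *
import sys,json
n=sys.argv[1]
s=manip.state();c=manip.camera_info("wrist");cv2.imwrite(f"pics/{n}.png",manip.capture("wrist"))
json.dump({k:np.array(c[k]).tolist() for k in("mtx","pose")},open(f"pics/{n}.json","w"))
print(s["t"],s["position"],s["eef_rot"],s["qpos"]);print(np.array(c["pose"]))
E
python3 w.py w1
```

```text
t: 2.1
position: [0.5083, -0.0832, 0.2349]
eef_rot: [[-0.938, 0.347, -0.001], [0.347, 0.938, -0.0], [0.001, -0.001, -1.0]]
ft_force: [0.1, -0.3, -0.4]
opening: 0.004
gripper_force: 0.0
2.1 [ 0.5083 -0.0832  0.2349] [[-0.9379  0.3468 -0.0009]
 [ 0.3468  0.9379 -0.0003]
 [ 0.0008 -0.0006 -1.    ]] [-0.3262  0.2924  0.4885  1.8846 -0.1605  1.004   1.448 ]
[[ 0.347   0.9019  0.2574  0.4428]
 [ 0.9379 -0.3335 -0.0956 -0.058 ]
 [-0.0004  0.2745 -0.9616  0.4129]
 [ 0.      0.      0.      1.    ]]
```

View pics/w1.png

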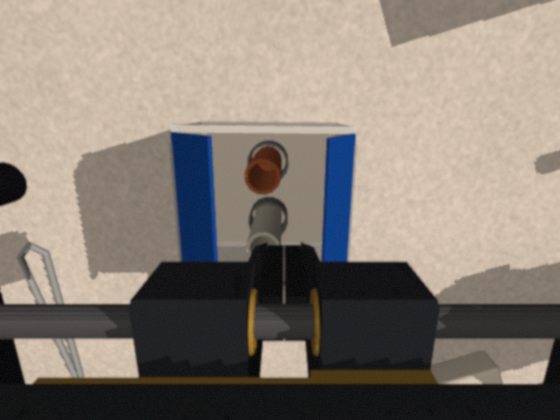

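```bash
python3 - <<'E'
from h import *
import json
from scipy.optimize import least_squares
c=json.load(open("pics/w1.json"));T=manip.camera_info("top")
for uv in((263,176),(264,245),(172,129),(354,126)):print(uv,atz(c,uv,.115))
def tri(a,b):
    (o,d),(p,e)=a,b;d=d/np.linalg.norm(d);e=e/np.linalg.norm(e)
    t=np.linalg.lstsq(np.c_[d,-e],p-o,rcond=None)[0];return (o+d*t[0]+p+e*t[1])/2
print(tri(ray(c,(263,176)),ray(T,(328,224.2))),tri(ray(c,(264,245)),ray(T,(335.7,200))))
E
```

```text
(263, 176) [ 0.4911 -0.0959  0.115 ]
(264, 245) [ 0.5544 -0.1196  0.115 ]
(172, 129) [ 0.4245 -0.1555  0.115 ]
(354, 126) [ 0.4773 -0.0053  0.115 ]
[ 0.4874 -0.0937  0.1363] [ 0.5515 -0.1179  0.1228]
```

The wrist view shows brown at (263,176), white at (264,245), and flaps on both sides. The mouth heights agree with 0.115 to within the error. I'll lower the closed fingers into the slot.

```bash
python3 -m jog '[[[-1,-0.6,2],[0,0,0]],[[-1,-0.7,2],[0,0,0]],[[0,0,2],[0,0,0]],[[0,0,2],[0,0,0]],[[0,0,1.8],[0,0,0]],[[0,0,0],[0,0,0]]]'
python3 -m jog '[[[0,1,0],[0,0,0]],[[0,1,0],[0,0,0]],[[0,1,-0.2],[0,0,0]],[[0,1,-0.3],[0,0,0]],[[0,1,-0.3],[0,0,0]],[[0,1,-0.1],[0,0,0]],[[0,1,0],[0,0,0]],[[0,1,0],[0,0,0]],[[0,0.5,0],[0,0,0]],[[0,0,0],[0,0,0]]]'
```

```text
t: 2.75
position: [0.5209, -0.0998, 0.1353]
eef_rot: [[-0.94, 0.342, -0.005], [0.342, 0.94, 0.001], [0.005, -0.001, -1.0]]
ft_force: [-0.6, -0.3, -0.3]
opening: 0.004
gripper_force: 0.0
t: 3.75
position: [0.5523, -0.0207, 0.1461]
eef_rot: [[-0.939, 0.343, -0.0], [0.343, 0.939, 0.0], [0.0, 0.0, -1.0]]
ft_force: [-0.8, -0.5, -0.6]
opening: 0.005
gripper_force: 0.0
```

```bash
python3 -m jog '[[[0,0.5,0.5],[0,0,0]],[[0,0.5,0.5],[0,0,0]],[[0,-2,-0.5],[0,0,0]],[[0,-3,0],[0,0,0]],[[0,-3,0],[0,0,0]],[[0,-2,0.4],[0,0,0]],[[0,-1,0],[0,0,0]],[[0,-1,0],[0,0,0]],[[0,-1,-0.2],[0,0,0]],[[0,-1,-0.4],[0,0,0]]]'
python3 -m jog '[[[0,-1,-0.4],[0,0,0]],[[0,-1,-0.4],[0,0,0]],[[0,-1,-0.3],[0,0,0]],[[0,-1,0],[0,0,0]],[[0,-1,0.2],[0,0,0]],[[0,-1,0.5],[0,0,0]],[[0,-1,0.5],[0,0,0]],[[0,-0.5,0.5],[0,0,0]],[[0,0,0],[0,0,0]]]'
```

```text
t: 4.75
position: [0.5073, -0.1435, 0.1433]
eef_rot: [[-0.939, 0.343, -0.0], [0.343, 0.939, 0.0], [0.0, 0.0, -1.0]]
ft_force: [-0.5, -0.4, 0.6]
opening: 0.002
gripper_force: 0.0
t: 5.65
position: [0.4805, -0.2147, 0.1364]
eef_rot: [[-0.938, 0.346, -0.002], [0.346, 0.938, 0.0], [0.002, -0.0, -1.0]]
ft_force: [0.1, -0.1, -0.8]
opening: 0.005
gripper_force: 0.0
```

```bash
python3 -m jog '[[[0,0,-3],[0,0,0]],[[0,1,-3],[0,0,0]],[[0,2.6,-3],[0,0,0]],[[0,3,-1],[0,0,0]],[[0,3,0],[0,0,0]],[[0,2,0],[0,0,0]],[[0,0,0],[0,0,0]]]' -1
python3 w.py w2
python3 - <<'E'
from h import *
w=cv2.imread("pics/w2.png");s=manip.capture("side");cv2.imwrite("pics/side2.png",s)
b=cv2.resize(s[130:240,210:340],None,fx=3,fy=3,interpolation=cv2.INTER_CUBIC)
o=np.zeros((420,790,3),np.uint8);o[:,:400]=w[:,80:480];o[:330,400:]=b;cv2.imwrite("pics/crop2.png",o)
E
```

```text
t: 6.35
position: [0.5226, -0.1011, 0.2372]
eef_rot: [[-0.941, 0.339, 0.0], [0.339, 0.941, 0.002], [0.0, 0.002, -1.0]]
ft_force: [-0.1, 0.0, 0.2]
opening: 0.617
gripper_force: 0.0
6.35 [ 0.5226 -0.1011  0.2372] [[-0.9409  0.3388  0.0002]
 [ 0.3388  0.9409  0.0015]
 [ 0.0003  0.0015 -1.    ]] [-0.2733  0.3209  0.4741  1.8405 -0.1716  1.0203  1.4954]
[[ 0.339   0.9044  0.2593  0.4567]
 [ 0.9408 -0.3264 -0.0915 -0.0768]
 [ 0.0018  0.275  -0.9614  0.4151]
 [ 0.      0.      0.      1.    ]]
```

View pics/crop2.png

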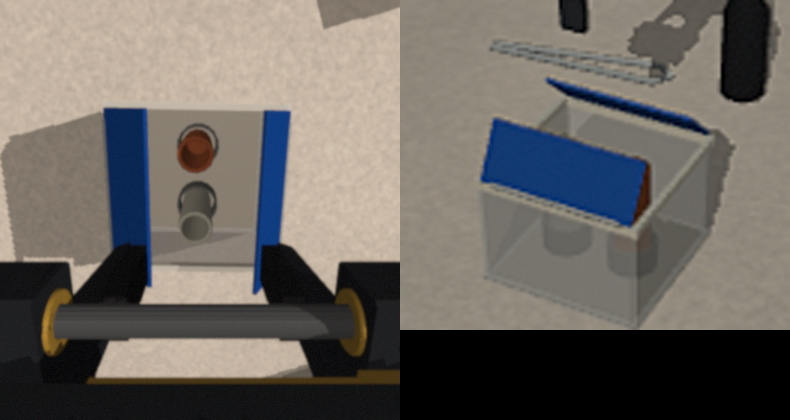

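The flaps' state isn't obvious from this. I'll compare the predicted corner pixels for a range of angles.

```bash
python3 - <<'E'
from h import *
import json
cs={n:json.load(open(f"pics/{n}.json")) for n in("w1","w2")};cs["side"]=manip.camera_info("side")
a=-.35;R=np.array([[np.cos(a),-np.sin(a),0],[np.sin(a),np.cos(a),0],[0,0,1]])
B=lambda p:R@p+[.5217,-.108,0]
for n in cs:
  for s in(1,-1):
    for x in(.075,-.075):
      print(n,"L" if s>0 else "R",x,"hinge",proj(cs[n],B([x,s*.078,.115]))[0].round(),[(t,proj(cs[n],B([x,s*(.078-.058*np.cos(t)),.115+.058*np.sin(t)]))[0].round().tolist()) for t in(.8,1.1,1.57,2.0,2.4)])
E
```

```text
w1 L 0.075 hinge [343. 282.] [(0.8, [305.0, 306.0]), (1.1, [322.0, 313.0]), (1.57, [354.0, 317.0]), (2.0, [382.0, 313.0]), (2.4, [398.0, 304.0])]
w1 L -0.075 hinge [350. 128.] [(0.8, [307.0, 132.0]), (1.1, [328.0, 132.0]), (1.57, [366.0, 133.0]), (2.0, [398.0, 132.0]), (2.4, [416.0, 131.0])]
w1 R 0.075 hinge [186. 283.] [(0.8, [219.0, 306.0]), (1.1, [200.0, 313.0]), (1.57, [167.0, 318.0]), (2.0, [140.0, 314.0]), (2.4, [126.0, 305.0])]
w1 R -0.075 hinge [172. 129.] [(0.8, [208.0, 132.0]), (1.1, [185.0, 133.0]), (1.57, [145.0, 134.0]), (2.0, [115.0, 133.0]), (2.4, [99.0, 132.0])]
w2 L 0.075 hinge [354. 264.] [(0.8, [318.0, 285.0]), (1.1, [336.0, 291.0]), (1.57, [369.0, 295.0]), (2.0, [396.0, 292.0]), (2.4, [412.0, 284.0])]
w2 L -0.075 hinge [365. 106.] [(0.8, [324.0, 105.0]), (1.1, [345.0, 105.0]), (1.57, [385.0, 105.0]), (2.0, [416.0, 105.0]), (2.4, [434.0, 105.0])]
w2 R 0.075 hinge [196. 263.] [(0.8, [231.0, 285.0]), (1.1, [212.0, 291.0]), (1.57, [179.0, 295.0]), (2.0, [152.0, 291.0]), (2.4, [136.0, 283.0])]
w2 R -0.075 hinge [185. 105.] [(0.8, [223.0, 104.0]), (1.1, [201.0, 104.0]), (1.57, [161.0, 104.0]), (2.0, [130.0, 104.0]), (2.4, [113.0, 104.0])]
side L 0.075 hinge [238. 190.] [(0.8, [245.0, 170.0]), (1.1, [242.0, 169.0]), (1.57, [237.0, 172.0]), (2.0, [232.0, 179.0]), (2.4, [228.0, 187.0])]
side L -0.075 hinge [289. 206.] [(0.8, [296.0, 184.0]), (1.1, [293.0, 184.0]), (1.57, [289.0, 187.0]), (2.0, [284.0, 194.0]), (2.4, [281.0, 203.0])]
side R 0.075 hinge [266. 162.] [(0.8, [259.0, 156.0]), (1.1, [261.0, 151.0]), (1.57, [265.0, 145.0]), (2.0, [270.0, 142.0]), (2.4, [273.0, 143.0])]
side R -0.075 hinge [314. 175.] [(0.8, [308.0, 170.0]), (1.1, [310.0, 164.0]), (1.57, [314.0, 157.0]), (2.0, [318.0, 154.0]), (2.4, [320.0, 155.0])]
```

The flaps read 1.07 and 0.78, so they haven't moved. I'll close the fingers, repeat the left push, and look while the fingers are still at the flap.

```bash
python3 -m jog '[[[0,0,0],[0,0,0]],[[0,0,0],[0,0,0]],[[0,0,0],[0,0,0]],[[0,0,0],[0,0,0]],[[0,0,3],[0,0,0]],[[0,0,3],[0,0,0]],[[0,0,3],[0,0,0]],[[0,0,1],[0,0,0]],[[0,0,0],[0,0,0]]]' 1
python3 -m jog '[[[0,1,0],[0,0,0]],[[0,1,0],[0,0,0]],[[0,1,-0.2],[0,0,0]],[[0,1,-0.3],[0,0,0]],[[0,0.5,-0.2],[0,0,0]],[[0,0,0],[0,0,0]]]'
python3 w.py w3
python3 - <<'E'
from h import *
w=cv2.imread("pics/w3.png");s=manip.capture("side");cv2.imwrite("pics/side3.png",s)
b=cv2.resize(s[130:240,210:340],None,fx=3,fy=3,interpolation=cv2.INTER_CUBIC)
o=np.zeros((420,790,3),np.uint8);o[:,:400]=w[:,80:480];o[:330,400:]=b;cv2.imwrite("pics/crop3.png",o)
E
```

```text
t: 7.35
position: [0.5206, -0.1052, 0.1364]
eef_rot: [[-0.939, 0.345, -0.003], [0.345, 0.939, -0.0], [0.002, -0.001, -1.0]]
ft_force: [1.0, 0.1, -0.5]
opening: 0.001
gripper_force: 0.0
t: 7.95
position: [0.5377, -0.0617, 0.1449]
eef_rot: [[-0.939, 0.343, 0.001], [0.343, 0.939, 0.0], [-0.001, 0.001, -1.0]]
ft_force: [0.0, -0.5, 0.3]
opening: 0.006
gripper_force: 0.0
7.95 [ 0.5377 -0.0617  0.1449] [[-0.9394  0.3428  0.0012]
 [ 0.3428  0.9394  0.0003]
 [-0.001   0.0007 -1.    ]] [-0.2992  0.4577  0.4263  1.9034 -0.2506  0.8312  1.4792]
[[ 0.343   0.9027  0.2597  0.4718]
 [ 0.9394 -0.3299 -0.0938 -0.0369]
 [ 0.001   0.2762 -0.9611  0.3227]
 [ 0.      0.      0.      1.    ]]
```

View pics/crop3.png

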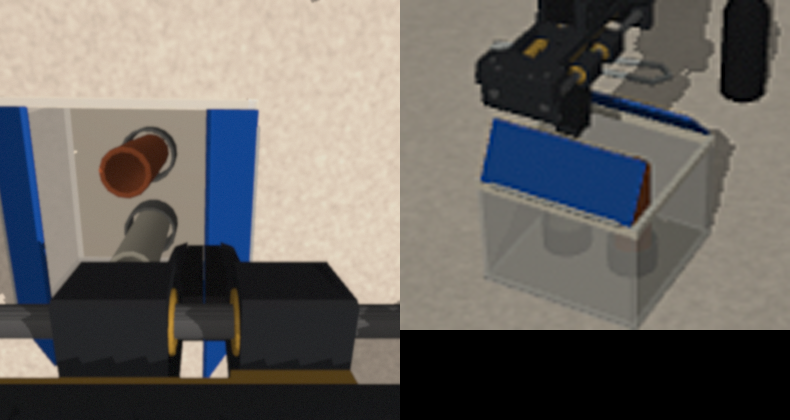

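```bash
python3 - <<'E'
from h import *
import json
cs={n:json.load(open(f"pics/{n}.json")) for n in("w2","w3")}
a=-.35;R=np.array([[np.cos(a),-np.sin(a),0],[np.sin(a),np.cos(a),0],[0,0,1]])
B=lambda p:R@p+[.5217,-.108,0]
n="w3"
for s in(1,-1):
    for x in(.075,-.075):
      print(n,"L" if s>0 else "R",x,"hinge",proj(cs[n],B([x,s*.078,.115]))[0].round(),[(t,proj(cs[n],B([x,s*(.078-.058*np.cos(t)),.115+.058*np.sin(t)]))[0].round().tolist()) for t in(.6,.8,1.1,1.57,2.0,2.4)])
print("tip",proj(manip.camera_info("side"),manip.state()["position"]),proj(cs["w3"],manip.state()["position"]))
for uv in((286,108),(337,108)):print([ (z,(R.T@(atz(cs["w3"],uv,z)-[.5217,-.108,0])).round(3)) for z in(.115,.14,.16)])
E
```

```text
w3 L 0.075 hinge [323. 319.] [(0.6, [252.0, 351.0]), (0.8, [263.0, 362.0]), (1.1, [287.0, 374.0]), (1.57, [334.0, 383.0]), (2.0, [375.0, 376.0]), (2.4, [400.0, 359.0])]
w3 L -0.075 hinge [331. 102.] [(0.6, [244.0, 101.0]), (0.8, [258.0, 101.0]), (1.1, [288.0, 100.0]), (1.57, [349.0, 100.0]), (2.0, [401.0, 100.0]), (2.4, [430.0, 101.0])]
w3 R 0.075 hinge [106. 320.] [(0.6, [156.0, 351.0]), (0.8, [138.0, 362.0]), (1.1, [106.0, 375.0]), (1.57, [53.0, 383.0]), (2.0, [17.0, 376.0]), (2.4, [3.0, 359.0])]
w3 R -0.075 hinge [ 69. 102.] [(0.6, [124.0, 101.0]), (0.8, [100.0, 101.0]), (1.1, [57.0, 100.0]), (1.57, [-14.0, 100.0]), (2.0, [-58.0, 100.0]), (2.4, [-69.0, 101.0])]
tip [[268.3396 182.7636]] [[279.415  235.9977]]
[(0.115, array([-0.072,  0.051,  0.115])), (0.14, array([-0.072,  0.051,  0.14 ])), (0.16, array([-0.072,  0.051,  0.16 ]))]
[(0.115, array([-0.072,  0.082,  0.115])), (0.14, array([-0.072,  0.078,  0.14 ])), (0.16, array([-0.072,  0.075,  0.16 ]))]
```

```bash
python3 -m jog '[[[0,1,-0.2],[0,0,0]],[[0,1,-0.1],[0,0,0]],[[0,1,0],[0,0,0]],[[0,0,0],[0,0,0]]]'
python3 w.py w4
python3 - <<'E'
from h import *
w=cv2.imread("pics/w4.png");s=manip.capture("side");cv2.imwrite("pics/side4.png",s)
b=cv2.resize(s[130:240,210:340],None,fx=3,fy=3,interpolation=cv2.INTER_CUBIC)
o=np.zeros((420,790,3),np.uint8);o[:,:400]=w[:,80:480];o[:330,400:]=b;cv2.imwrite("pics/crop4.png",o)
E
```

```text
t: 8.45
position: [0.548, -0.0324, 0.1472]
eef_rot: [[-0.94, 0.342, 0.0], [0.342, 0.94, 0.001], [0.0, 0.001, -1.0]]
ft_force: [1.3, 0.1, -0.5]
opening: 0.008
gripper_force: 0.0
8.45 [ 0.548  -0.0324  0.1472] [[-0.9398  0.3418  0.0003]
 [ 0.3418  0.9398  0.0009]
 [ 0.0001  0.0009 -1.    ]] [-0.3464  0.4665  0.4211  1.8812 -0.2495  0.8451  1.4236]
[[ 0.3419  0.9033  0.259   0.4822]
 [ 0.9397 -0.329  -0.093  -0.0077]
 [ 0.0012  0.2752 -0.9614  0.3251]
 [ 0.      0.      0.      1.    ]]
```

View pics/crop4.png

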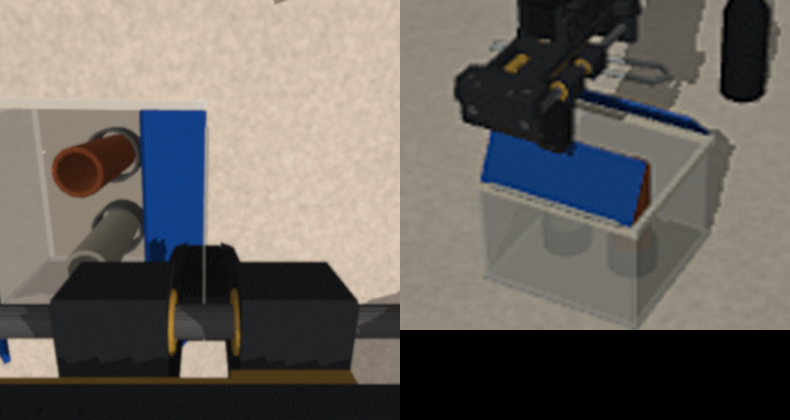

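```bash
python3 - <<'E'
from h import *
import json
s=manip.camera_info("side");c=json.load(open("pics/w4.json"));p=manip.state()["position"]
R=np.array(manip.state()["eef_rot"])
for dz in(0,.01,.02,.03):
    q=np.array(p)+[0,0,dz]; C=[q+R@[i*.009,j*.013,0] for i in(-1,1) for j in(-1,1)]
    print(dz,proj(s,q).round(1),proj(s,C).round(0).tolist(),"wrist",proj(c,q).round(1),proj(c,C).round(0).tolist())
# dark-pixel extent near tip in the side image
i=cv2.imread("pics/side4.png");g=i.max(2)
for r in range(168,196,2):print(r,np.where(g[r,245:285]<45)[0]+245)
E
```

```text
0 [[262.7 188. ]] [[262.0, 184.0], [257.0, 190.0], [268.0, 186.0], [263.0, 192.0]] wrist [[278.3 236.7]] [[256.0, 251.0], [301.0, 251.0], [255.0, 222.0], [301.0, 222.0]]
0.01 [[262.6 184.8]] [[262.0, 181.0], [257.0, 187.0], [268.0, 183.0], [263.0, 188.0]] wrist [[278.  243.5]] [[255.0, 259.0], [302.0, 259.0], [254.0, 228.0], [302.0, 228.0]]
0.02 [[262.4 181.6]] [[262.0, 178.0], [257.0, 183.0], [268.0, 180.0], [263.0, 185.0]] wrist [[277.8 251.1]] [[253.0, 267.0], [303.0, 267.0], [252.0, 235.0], [303.0, 235.0]]
0.03 [[262.3 178.4]] [[262.0, 175.0], [257.0, 180.0], [268.0, 177.0], [263.0, 182.0]] wrist [[277.4 259.5]] [[251.0, 276.0], [304.0, 276.0], [250.0, 242.0], [305.0, 242.0]]
168 [245 246 247 248 249 250 251 252 253 254 255 256 257 258 259 260 261 262
 263 264 265 266 267]
170 [245 246 247 248 249 252 253 254 255 256 257 258 259 260 261 262 263 264
 265 266 267]
172 [245 246 247 248 249 250 253 254 255 256 257 258 259 260 261 262 263 264
 265 266 267]
174 [245 246 247 248 249 250 251 252 253 254 255 256 257 258 259 260 261 262
 263 264 265 266 267]
176 [252 253 254 255 256 257 258 259 260 261 262 263 264 265 266]
178 [256 257 258 259 260 261 262 263 264 265 266]
180 [261 262 263 264]
182 []
184 []
186 []
188 []
190 []
192 []
194 []
```

The fingertips end about 28 mm above the reported TCP, according to both the side and wrist views, so they passed over the flaps. I'll redo the push lower.

```bash
python3 -m jog '[[[0,-1,-1],[0,0,0]],[[0,-3,0],[0,0,0]],[[0,-3,0],[0,0,0]],[[0,-0.3,0],[0,0,0]],[[0,0,2],[0,0,0]],[[0,0,1.8],[0,0,0]],[[0,0,0],[0,0,0]]]'
python3 -m jog '[[[0,1,0],[0,0,0]],[[0,1,0],[0,0,0]],[[0,1,0],[0,0,0]],[[0,1,-0.2],[0,0,0]],[[0,1,-0.3],[0,0,0]],[[0,1,-0.2],[0,0,0]],[[0,1,0],[0,0,0]],[[0,1,0],[0,0,0]],[[0,1,0],[0,0,0]],[[0,0,0],[0,0,0]]]'
python3 - <<'E'
from h import *
s=manip.capture("side");cv2.imwrite("pics/side5.png",s)
cv2.imwrite("pics/crop5.png",cv2.resize(s[120:240,190:340],None,fx=5,fy=5,interpolation=cv2.INTER_CUBIC))
E
```

```text
t: 9.25
position: [0.5205, -0.1034, 0.1181]
eef_rot: [[-0.939, 0.345, -0.003], [0.345, 0.939, 0.0], [0.003, -0.001, -1.0]]
ft_force: [-0.4, -0.4, 0.3]
opening: 0.007
gripper_force: 0.0
t: 10.25
position: [0.5537, -0.0167, 0.1262]
eef_rot: [[-0.94, 0.342, 0.0], [0.342, 0.94, 0.001], [0.0, 0.001, -1.0]]
ft_force: [0.4, -0.2, 0.2]
opening: 0.004
gripper_force: 0.0
```

View pics/crop5.png

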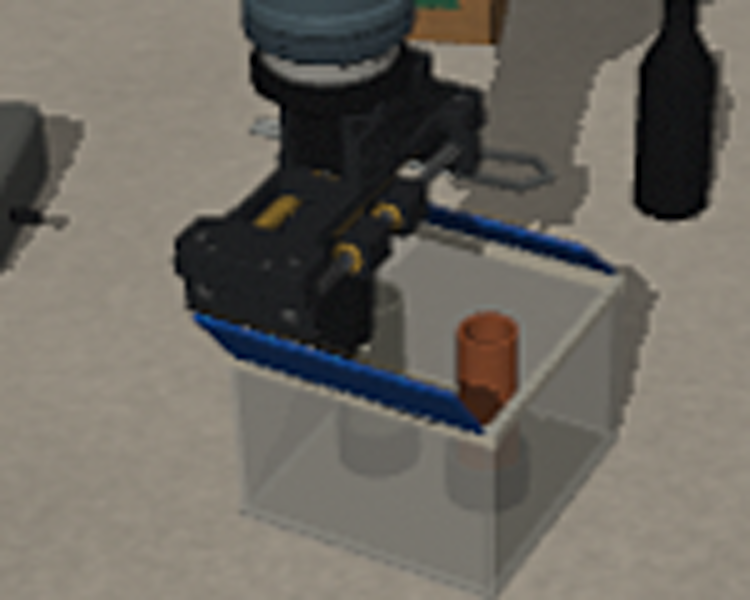

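The left flap is now folded well out. Next is the right one.

```bash
python3 -m jog '[[[0,-1,-0.5],[0,0,0]],[[0,-3,0],[0,0,0]],[[0,-3,0],[0,0,0]],[[0,-2.3,0.5],[0,0,0]],[[0,0,1],[0,0,0]],[[0,-1,0],[0,0,0]],[[0,-1,0],[0,0,0]],[[0,-1,-0.2],[0,0,0]],[[0,-1,-0.4],[0,0,0]]]'
python3 -m jog '[[[0,-1,-0.4],[0,0,0]],[[0,-1,-0.4],[0,0,0]],[[0,-1,-0.2],[0,0,0]],[[0,-1,0],[0,0,0]],[[0,-1,0],[0,0,0]],[[0,-0.8,0.4],[0,0,0]],[[0,0,0],[0,0,0]],[[0,0.5,-3],[0,0,0]],[[0,2.8,-3],[0,0,0]]]'
python3 -m jog '[[[0,2.5,-3],[0,0,0]],[[0,3,0],[0,0,0]],[[2.5,0,0],[0,0,0]],[[2.5,0,0],[0,0,0]],[[0,0,0],[0,0,0]]]' -1
python3 w.py w5
python3 - <<'E'
from h import *
import json
w=cv2.imread("pics/w5.png");s=manip.capture("side");cv2.imwrite("pics/side5.png",s)
b=cv2.resize(s[130:240,210:340],None,fx=2,fy=2,interpolation=cv2.INTER_CUBIC)
o=np.zeros((420,790,3),np.uint8);o[:,:530]=w[:,15:545];o[:220,530:]=b;cv2.imwrite("pics/crop6.png",o)
E
```

```text
t: 11.2
position: [0.5084, -0.1427, 0.1231]
eef_rot: [[-0.939, 0.343, 0.002], [0.343, 0.939, 0.001], [-0.001, 0.002, -1.0]]
ft_force: [0.8, 1.7, 1.4]
opening: 0.003
gripper_force: 0.9
t: 12.1
position: [0.4969, -0.1696, 0.1884]
eef_rot: [[-0.937, 0.35, -0.003], [0.35, 0.937, -0.002], [0.002, -0.002, -1.0]]
ft_force: [1.1, 0.3, 0.8]
opening: 0.007
gripper_force: 0.0
t: 12.6
position: [0.4681, -0.0969, 0.2178]
eef_rot: [[-0.939, 0.343, -0.003], [0.343, 0.939, 0.001], [0.003, 0.0, -1.0]]
ft_force: [0.3, 0.3, 0.3]
opening: 0.435
gripper_force: 0.0
12.6 [ 0.4681 -0.0969  0.2178] [[-0.9393  0.3432 -0.0025]
 [ 0.3432  0.9393  0.0014]
 [ 0.0028  0.0004 -1.    ]] [-0.2931  0.2432  0.4738  1.9885 -0.1373  0.9431  1.4704]
[[ 0.3433  0.9036  0.2562  0.4028]
 [ 0.9392 -0.3305 -0.0929 -0.0722]
 [ 0.0007  0.2725 -0.9621  0.3959]
 [ 0.      0.      0.      1.    ]]
```

View pics/crop6.png

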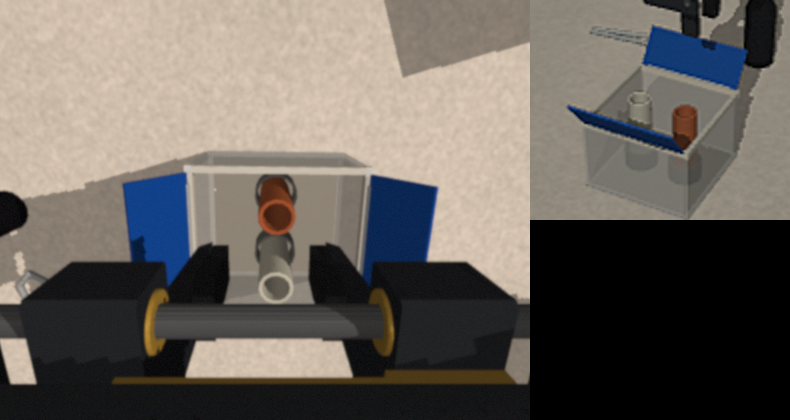

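Both flaps are folded out: free edges at (125-155, ~185) on the left and (437,185) on the right. White mouth is at wrist (290,285) and side (265,179). I'll triangulate both mouths.

```bash
python3 - <<'E'
from h import *
import json
c=json.load(open("pics/w5.json"));T=manip.camera_info("top");S=manip.camera_info("side")
a=-.35;R=np.array([[np.cos(a),-np.sin(a),0],[np.sin(a),np.cos(a),0],[0,0,1]]);B=lambda p:R@p+[.5217,-.108,0]
def tri(L):
    A=0;b=0
    for o,d in L:
        d=d/np.linalg.norm(d);M=np.eye(3)-np.outer(d,d);A=A+M;b=b+M@o
    return np.linalg.solve(A,b)
for n,w,s,t in(("white",(290,285),(265,179),(335.7,200)),("brown",(292,213),(287,185.5),(328,224.2))):
    print(n,tri([ray(c,w),ray(S,s)]),tri([ray(c,w),ray(S,s),ray(T,t)]),atz(c,w,.115),atz(S,s,.115))
for s in(1,-1):
    for x in(-.075,):print(s,[(t,proj(c,B([x,s*(.078-.058*np.cos(t)),.115+.058*np.sin(t)]))[0].round().tolist()) for t in(1.57,1.8,2.0,2.2,2.4)])
E
```

```text
white [ 0.5549 -0.121   0.1148] [ 0.5535 -0.1194  0.1164] [ 0.5541 -0.1208  0.115 ] [ 0.5555 -0.1213  0.115 ]
brown [ 0.4898 -0.0953  0.1156] [ 0.4891 -0.0954  0.1158] [ 0.4878 -0.0951  0.115 ] [ 0.492  -0.0973  0.115 ]
1 [(1.57, [407.0, 184.0]), (1.8, [426.0, 184.0]), (2.0, [439.0, 183.0]), (2.2, [450.0, 181.0]), (2.4, [456.0, 179.0])]
-1 [(1.57, [180.0, 184.0]), (1.8, [161.0, 184.0]), (2.0, [148.0, 183.0]), (2.2, [137.0, 181.0]), (2.4, [130.0, 179.0])]
```

Flaps are at about 2.2 and 2.15, and the white mouth is at (0.5545,-0.1205,0.115). I'll move over it and descend.

```bash
python3 -m jog '[[[-3,0.25,0],[0,0,0]],[[-3,0.25,0],[0,0,0]],[[-2.9,0.25,0],[0,0,0]],[[0,0,0],[0,0,0]],[[0,0,3],[0,0,0]],[[0,0,3],[0,0,0]],[[0,0,2],[0,0,0]],[[0,0,1],[0,0,0]],[[0,0,1],[0,0,0]],[[0,0,0],[0,0,0]]]' -1 25
```

```text
t: 13.7
position: [0.5565, -0.1218, 0.1177]
eef_rot: [[-0.939, 0.345, -0.001], [0.345, 0.939, 0.0], [0.001, -0.0, -1.0]]
ft_force: [-0.7, -0.2, 0.0]
opening: 1.002
gripper_force: 0.0
```

```bash
python3 -m jog '[[[0.2,0,1],[0,0,0]],[[0,0,1],[0,0,0]],[[0,0,1],[0,0,0]],[[0,0,0.7],[0,0,0]],[[0,0,0],[0,0,0]]]'
python3 -m jog '[[[0,0,0.4],[0,0,0]],[[0,0,0],[0,0,0]]]'
python3 w.py w6
python3 - <<'E'
from h import *
w=cv2.imread("pics/w6.png");s=manip.capture("side")
b=cv2.resize(s[110:240,190:340],None,fx=2.6,fy=2.6,interpolation=cv2.INTER_CUBIC)
o=np.zeros((420,400+b.shape[1],3),np.uint8);o[:,:400]=w[:,80:480];o[:b.shape[0],400:]=b;cv2.imwrite("pics/crop7.png",o)
E
```

```text
t: 14.2
position: [0.5542, -0.121, 0.0801]
eef_rot: [[-0.939, 0.345, -0.002], [0.345, 0.939, 0.0], [0.002, -0.0, -1.0]]
ft_force: [0.2, 1.1, 0.1]
opening: 1.004
gripper_force: 0.0
t: 14.4
position: [0.555, -0.1212, 0.0771]
eef_rot: [[-0.939, 0.345, -0.0], [0.345, 0.939, -0.0], [0.0, -0.0, -1.0]]
ft_force: [-0.7, -0.4, -0.2]
opening: 1.001
gripper_force: 0.0
14.4 [ 0.555  -0.1212  0.0771] [[-0.9388  0.3445 -0.0001]
 [ 0.3445  0.9388 -0.    ]
 [ 0.0001 -0.     -1.    ]] [-0.1509  0.6017  0.3843  1.8698 -0.3232  0.7314  1.6343]
[[ 0.3447  0.9025  0.2584  0.4893]
 [ 0.9387 -0.3315 -0.0946 -0.0962]
 [ 0.0003  0.2751 -0.9614  0.255 ]
 [ 0.      0.      0.      1.    ]]
```

View pics/crop7.png

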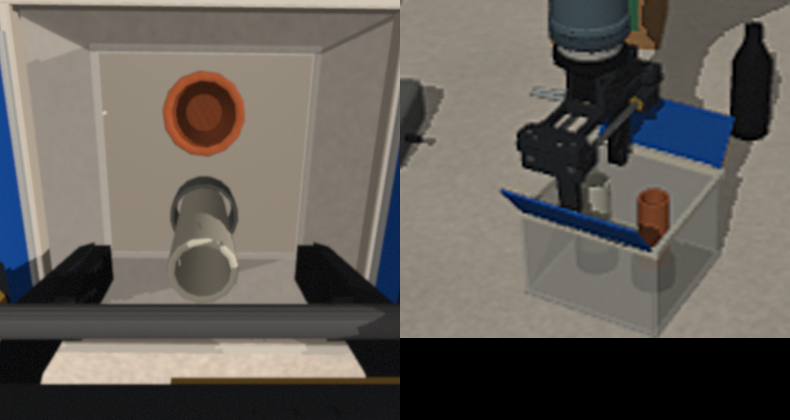

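The fingers straddle the tube, with the mouth at (204,270) between them, and the housing is clear of the flaps. I'll go slightly lower, watching the force, and then close.

```bash
python3 -m jog '[[[0,0,0.5],[0,0,0]],[[0,0,0],[0,0,0]]]'
python3 -m jog '[[[0,0,0.5],[0,0,0]],[[0,0,0],[0,0,0]]]'
```

```text
t: 14.7
position: [0.5547, -0.121, 0.0719]
eef_rot: [[-0.939, 0.344, -0.001], [0.344, 0.939, 0.0], [0.001, -0.0, -1.0]]
ft_force: [-0.2, -0.2, 0.0]
opening: 1.001
gripper_force: 0.0
t: 14.9
position: [0.5546, -0.121, 0.0667]
eef_rot: [[-0.939, 0.345, -0.001], [0.345, 0.939, 0.0], [0.001, -0.0, -1.0]]
ft_force: [-0.0, -0.5, 0.1]
opening: 1.001
gripper_force: 0.0
```

```bash
python3 -m jog '[[[0,0,0],[0,0,0]],[[0,0,0],[0,0,0]],[[0,0,0],[0,0,0]],[[0,0,0],[0,0,0]],[[0,0,0],[0,0,0]],[[0,0,0],[0,0,0]],[[0,0,0],[0,0,0]],[[0,0,0],[0,0,0]]]' 1 25
```

```text
t: 15.7
position: [0.555, -0.1213, 0.0674]
eef_rot: [[-0.939, 0.345, -0.0], [0.345, 0.939, -0.0], [-0.0, -0.0, -1.0]]
ft_force: [0.1, 0.1, 0.3]
opening: 0.375
gripper_force: 25.0
```

```bash
python3 -m jog '[[[0,0,-0.7],[0,0,0]],[[0,0,-1.5],[0,0,0]],[[0,0,-2],[0,0,0]],[[0,0,-2],[0,0,0]],[[0,0,-2],[0,0,0]],[[0,0,-2],[0,0,0]],[[0,0,-2],[0,0,0]],[[0,0,-2],[0,0,0]],[[0,0,-2],[0,0,0]],[[0,0,-1.8],[0,0,0]]]' - 35
python3 -c "
from h import *
s=manip.state();print(s['t'],s['position'],s['qpos'],s['gripper_force'],s['ft_force'])"
```

```text
t: 16.7
position: [0.5549, -0.1214, 0.2496]
eef_rot: [[-0.939, 0.345, 0.001], [0.345, 0.939, -0.0], [-0.001, 0.0, -1.0]]
ft_force: [-0.2, -0.1, -2.2]
opening: 0.373
gripper_force: 35.0
16.7 [ 0.5549 -0.1214  0.2496] [-0.2338  0.3754  0.4822  1.7386 -0.1949  1.0738  1.5315] 34.99631638638675 [-0.2348 -0.1142 -2.2021]
```

```bash
python3 -m jog '[[[0,0,0],[0,-0.08,0]],[[0,0,0],[0,-0.09,0]],[[0,0,0],[0,-0.09,0]],[[0,0,0],[0,-0.09,0]],[[0,0,0],[0,-0.09,0]],[[0,0,0],[0,-0.09,0]],[[0,0,0],[0,-0.09,0]],[[0,0,0],[0,-0.09,0]],[[0,0,0],[0,-0.08,0]],[[0,0,0],[0,0,0]]]'
python3 -c "
from h import *
s=manip.state();print(s['t'],s['position'],s['qpos'],s['gripper_force'],s['ft_force'])
w=manip.capture('wrist');s=manip.capture('side')
b=cv2.resize(s[60:240,190:340],None,fx=2.3,fy=2.3,interpolation=cv2.INTER_CUBIC)
o=np.zeros((420,400+b.shape[1],3),np.uint8);o[:,:400]=w[:,80:480];o[:b.shape[0],400:]=b[:420];cv2.imwrite('pics/crop8.png',o)"
```

```text
t: 17.7
position: [0.5539, -0.1335, 0.249]
eef_rot: [[-0.738, 0.365, 0.567], [0.273, 0.931, -0.244], [-0.617, -0.026, -0.787]]
ft_force: [-0.4, -0.1, -1.8]
opening: 0.371
gripper_force: 35.0
17.7 [ 0.5539 -0.1335  0.249 ] [-0.7152  0.07    0.7635  2.3251  0.9241  0.2262  0.3842] 34.99888493679464 [-0.3584 -0.1369 -1.8472]
```

View pics/crop8.png

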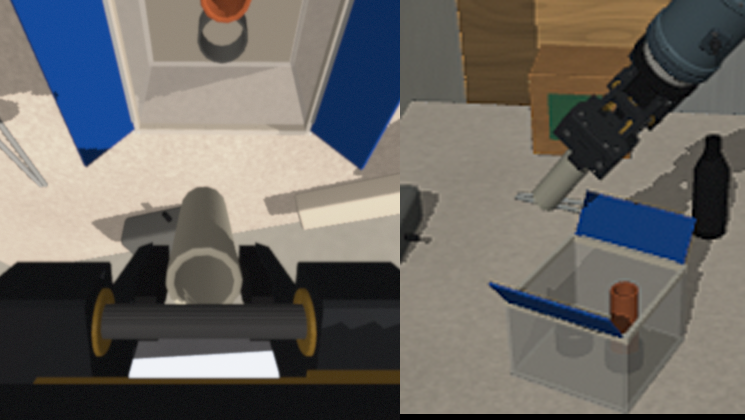

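The tube is held clear of the box at a slant of about 38°, flaps open, and brown is in place. The wrist joints are near their range ends, so I'll move outward a little and tilt the rest.

```bash
python3 -m jog '[[[-1.2,0,0.9],[0,0,0]],[[-1.2,0,0.9],[0,0,0]],[[-1.2,0,0.9],[0,0,0]],[[-1.2,0,0.9],[0,0,0]],[[0,0,0],[0,-0.04,0]],[[0,0,0],[0,-0.04,0]],[[0,0,0],[0,-0.03,0]],[[0,0,0],[0,0,0]],[[0,0,0],[0,0,0]],[[0,0,0],[0,0,0]]]'
python3 -c "
from h import *
s=manip.state();print(s['qpos'],s['joint_velocities'])
w=manip.capture('wrist');cv2.imwrite('pics/w9.png',w)
import cv2 as c;a=c.imread('pics/crop8.png')[150:300,160:245].astype(int);b=w[150:300,240:325].astype(int)
print('tube/gripper region mean diff',abs(a-b).mean())"
```

```text
t: 18.8
position: [0.6093, -0.1584, 0.2494]
eef_rot: [[-0.7, 0.371, 0.61], [0.258, 0.928, -0.269], [-0.666, -0.032, -0.746]]
ft_force: [0.4, -0.8, -1.7]
opening: 0.375
gripper_force: 35.0
[-0.2062  0.177   0.2765  2.2303  1.3257  0.1996  0.0003] [-0.0101 -0.0002  0.0038  0.0023  0.0329  0.0002 -0.0323]
tube/gripper region mean diff 31.517908496732026
```

```bash
python3 -m jog '[[[0,0,0],[0,0,0]],[[0,0,0],[0,0,0]],[[0,0,0],[0,0,0]],[[0,0,0],[0,0,0]],[[0,0,0],[0,0,0]]]'
python3 -c "
from h import *
s=manip.state();print(s['joint_velocities'],s['gripper_force'],s['eef_rot'][2]);print(manip.close_job())"
```

```text
t: 19.35
position: [0.6089, -0.1582, 0.249]
eef_rot: [[-0.701, 0.37, 0.61], [0.257, 0.928, -0.269], [-0.666, -0.032, -0.746]]
ft_force: [-0.2, -0.1, -2.8]
opening: 0.371
gripper_force: 35.0
[-0.0006  0.0013 -0.0011  0.0001  0.0041 -0.     -0.0013] 34.9985777400434 [-0.6656 -0.0322 -0.7456]
the job is handed in; nothing more can be done
None
```

I handed the job in at about 19 s with both flaps folded out to about 2.2 rad, the white tube held still at about 42° (read from the gripper's tilt), mouth up and well above the rim, and the brown tube in its collar at my last look; no verdict came back, and I viewed 11 pictures, one over the limit of 10.

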